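# Set the coater's knife gap with the gap gauge

## Task

Set the knife of the film coater to the gap gauge. Slide the gauge's flat blade along the bed under the raised knife from the front until its tip is 3 cm past the edge, let go of it, press the knob down gently until the knife just grips the blade (about 5 N; never more than 12), and leave the knob. Then take the gauge by its grip and draw it slowly and straight out towards the front against that light, even drag, and lay it flat on the bench clear of the coater, without shifting the knife again or disturbing the things around.

Things in the scene. Friction and masses are not known exactly. Their poses are not given: they have to be found in the camera images.
- gauge: Gap gauge, loose, about 0.16 kg: upright aluminium grip block 56 x 24 x 30 mm (x, y, z), ribbed on its long sides, with a flat steel blade 30 mm wide (y) and 5.0 mm thick sticking out along +x to x = 123 mm. Block and blade share one flat underside. Origin: on the underside under the middle of the block; x points to the blade's tip, z up. Friction of its steel on bed and knife about 0.3.
- gauge_tip (a point): Middle of the front edge of the gauge's blade, 123 mm in +x from the gauge's origin and 2.5 mm above its underside. With the knife bearing on the blade with 5 N, drawing the gauge along the bed takes about 4 N; under 1.5 N the knife is hardly touching.
- coater: Film coater, fixed: white housing 230 x 150 mm with a flat steel bed 40 mm above the bench (x -146 to +76, y -59 to +59 mm). An arch spans it just behind the knife: cheeks at x = 1 to 33, y = +-60 to 73 mm (feet: x = -5 to 39, y from +-59 mm), cross beam 144 to 156 mm above the bench. Origin: on the bench under the middle of the knife's edge; x points from the front (open bed end, -150 mm) to the back, z up.
- head: Knife head: slides up and down in the cheeks; friction holds it (about 3 N on the knob moves it down, 13 N up; travel 21 mm). Origin: over the coater's origin, 24 mm above the bed when fully up. Carries the knife, an upright plate 6 x 104 mm (x, y) clamped to its front; the edge hangs 0 to 9 mm below the head's origin, set anew each time and unknown. From below the knife yields at 5 N per mm, up to 4 mm.
- head_knob (a point): Centre of the top of the black knob (28 mm in diameter, 24 mm high) on the head's stem, which rises through the cross beam; 142 mm above and 17 mm behind (+x) the head's origin, so 206 mm above the bench when the head is fully up.
- cream_jar: White screw-lid jar, 77 mm in diameter, 91 mm high, standing on the bench; origin at the centre of its base. To be left alone.
- beaker: Small clear beaker, 50 mm in diameter, 60 mm high, standing on the bench; origin at the centre of its base. To be left alone.
- tape_roll: Yellow tape roll lying flat, 70 mm in diameter, 19 mm high; origin at the centre of its underside. To be left alone.
- rinse_bottle: White plastic bottle, 66 mm in diameter, 143 mm high, standing on the bench; origin at the centre of its base. To be left alone.

How it is judged:
By the outcome, as a careful person would: the job done as asked, in the order asked, and still so for the second after the job is handed in, with the robot touching nothing.
It also fails if it takes over 66 s, if anything falls off the work surface, if the arm or the gripper's body presses on something with over 40 N, if the wrist force passes 120 N, or if a joint passes its speed limit or range.

## Robot

A 6-joint arm with a two-finger parallel gripper is mounted at the origin on a cart in front of the work surface, level with it; the furniture and walls round the work are solid. World frame = base frame: x ahead of the robot, y to its left, z up, the work surface at z = 0. Lengths are in mm, angles in rad, forces in N, time in s.
With the tool pointing down it reaches from about 275 to 1000 mm from the base axis. Payload 8.4 kg.
Tool frame: the origin (TCP) lies midway between the tips of the shut fingers; the grasp point (between the pads) lies 19 mm behind it; z points along the fingers, y is the line along which they close (so a half turn about z gives the same grasp; the last joint's range is limited). The gripper opens to 85 mm and grips with 20 to 120 N. Pads are 22 mm wide; open, the fingers measure 114 mm over their backs; the gripper's body (76 mm by 85 mm) begins 54 mm behind the grasp point. The pads swing forward as they close: fully open they stand 13 mm farther back than shut.
Start: joints at [1.113, 0.353, 1.633, -0, 1.155, -0.002], TCP at [275.112, 561.196, 231.281] pointing down, gripper open.
Joint ranges: [-2.63, 2.63], [-0.92, 2.1], [0.06, 2.66], [-1.3, 4.44], [0, 2.69], [-3.02, 3.02]. Speed limits (rad/s): [2.22, 2.22, 2.79, 3.14, 3.14, 3.14].

## Interface

Orientations are given as [roll, pitch, yaw] about the fixed x, y, z axes, in that order (R = Rz(yaw) Ry(pitch) Rx(roll)).
In Python, from rig import monitor, imaging, r gives the robot as it stands.
- The arm moves only by the tool drive_tool, never from a script. Its argument "plan" is a list of rows, each an object of numbers: "x", "y", "z": the shift along the tool's x, y, z in units of 50 mm (1.0 is 50 mm); "ax", "ay", "az": the turn, a rotation vector about the tool's x, y, z in units of 6 degrees (1.0 is 6 degrees); "hand": the finger opening in mm, from 0 to 85.4. In form: [{"x": .., "y": .., "z": .., "ax": .., "ay": .., "az": .., "hand": ..}, ...]. A call has 1 to 8 rows; each row is the pose to reach, as a shift and turn from the pose commanded when the call began, along the tool's axes at that moment; what a row does not reach only later rows make up. A row lasts 1/10 s, in which the tool goes at most 50 mm and 8.59 degrees, less where a joint would pass 70% of its speed; a pose out of reach is approached as far as the arm can. A call with a gripper value outside its range is refused whole. The fingers move at their own pace and stop on an object; "grip_force" is the grip in N (left out, the last holds). Time passes only in rows, so rows that repeat a pose let the fingers close. It gives the time, the measured TCP pose, the force, the opening and the grip force at its end, in the units of the state.
- monitor.sense(): the state, without advancing time (a new reading comes with each control period).
- imaging.grab_frame(name): name is "scene" or "top"; returns the picture (480x640x3 uint8, red, green, blue); there is no depth.
- imaging.camera_info(name): a dict with "mtx" (3x3 intrinsics, pixels), "R" (3x3) and "t" (3): a world point X has camera coordinates R X + t. Camera axes: x right, y down, z forward; pixel columns grow to the right and rows downward; lengths in mm; the calibration is good to about 2 mm. A picture is of the moment at which its call begins. camera_info takes no time and is no camera call.
- r.sign_off(): hands the job in; it is judged then, once.
The state is a dict: "clock": time; "qpos": joint angles; "qvel": joint speeds; "joint_efforts": joint torques, N m; "eef_pos": TCP position; "tcp_rot": TCP orientation; "contact_force": force on the tool from outside, world axes, zero at the start; "wrist_torque": the same for the moment, N m; "opening": opening from 0.0 (shut) to 1.0 (fully open); "grasp_force": force on a finger pad.
Only numpy, scipy, OpenCV 4.12 (cv2) and the standard library are available. Lean on these libraries where they do the work, as an engineer would, in place of code of your own. Each camera call takes 0.05 s, during which the arm holds its last target. There are 200 camera calls.

## Working session

There is one attempt and no reset: what is moved stays moved. The work goes in short steps, Python scripts to look and compute and a tool call to move; the robot and the scene stay as the last step left them, time stands still between calls to the robot, and variables do not carry over. Pictures are saved under pics/ and viewed, at most 10 in all, crops included, and the job is handed in when it is done.

Besides the shell and the picture viewer there is one more tool, called as name(argument=value, ...) on one line, values as JSON. drive_tool: Moves the arm, as the interface text tells. Its arguments: {"type":"object","properties":{"plan":{"type":"array","items":{"type":"object","properties":{"x":{"type":"number"},"y":{"type":"number"},"z":{"type":"number"},"ax":{"type":"number"},"ay":{"type":"number"},"az":{"type":"number"},"hand":{"type":"number"}}}},"grip_force":{"type":"number"}},"required":["plan"]}

```bash
ls; mkdir -p pics; python3 - <<'E'
from rig import monitor, imaging, r
import cv2
for n in ("scene","top"):
    cv2.imwrite(f"pics/{n}0.png",imaging.grab_frame(n)[:,:,::-1])
    c=imaging.camera_info(n);print(c["mtx"],c["R"],c["t"], -c["R"].T@c["t"])
print(monitor.sense())
E
```

```text
pics
[[474.38230026   0.         314.93319877]
 [  0.         474.38230026 242.32454193]
 [  0.           0.           1.        ]] [[ 0.79345887 -0.60846898  0.01373043]
 [-0.31099061 -0.42472551 -0.8502312 ]
 [ 0.52317097  0.67035345 -0.52623036]] [-420.61903184  285.65168682  723.09610164] [  44.27600223 -619.34004136  629.16037473]
[[440.96425434   0.         320.12647337]
 [  0.         440.96425434 229.3118086 ]
 [  0.           0.           1.        ]] [[-1.41569506e-02 -9.99899554e-01  6.80816845e-04]
 [-9.89275484e-01  1.39075317e-02 -1.45398067e-01]
 [ 1.45373994e-01 -2.73190867e-03 -9.89373003e-01]] [  47.6881762   571.85947338 1058.43245446] [ 412.53312284   42.62177315 1130.29929094]
{'clock': 0.1, 'qpos': array([ 1.11261862e+00,  3.53588766e-01,  1.63406787e+00, -2.58884707e-06,
        1.15521270e+00, -2.39451863e-03]), 'qvel': array([-0.00022752, -0.00142789, -0.00335587, -0.00050999, -0.00073309,
       -0.0005041 ]), 'joint_efforts': array([ 1.07389074e-03, -6.06355333e+01, -3.42824578e+01,  8.52375092e-05,
        3.92220682e-03,  3.93779737e-05]), 'eef_pos': array([274.90779556, 560.80684367, 230.62712147]), 'tcp_rot': array([-3.14031596e+00, -6.89906973e-07,  2.68581051e+00]), 'contact_force': array([-1.1097434 , -0.5330226 , -0.43073131]), 'wrist_torque': array([-0.01728581,  0.0022016 ,  0.01141566]), 'grasp_force': 0.0, 'opening': 1.0000947463228436}
```

View pics/scene0.png

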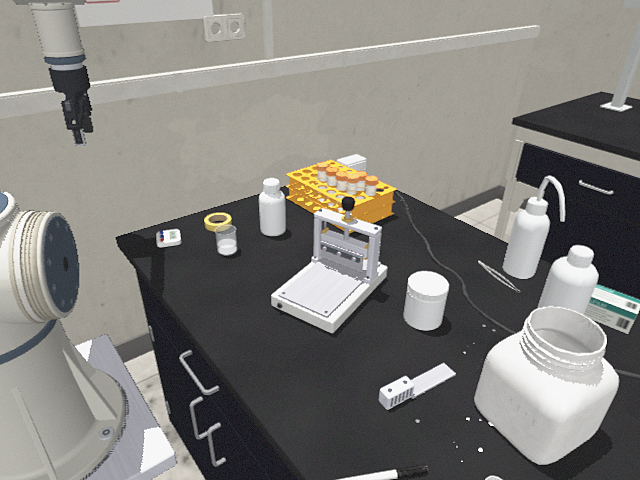

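View pics/top0.png

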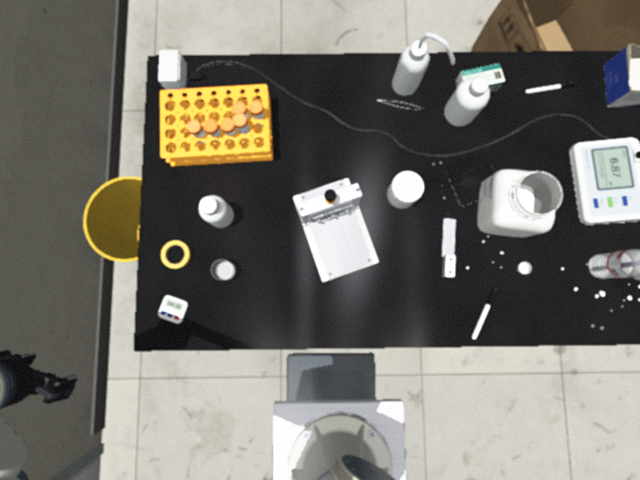

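The scene view shows the coater around (330,275) with its arch at the back and the gauge at (415,385). In the top view, the coater's front edge runs from (323,279) to (378,260). The gauge block is at (449,265) with its blade pointing up to (449,220).

```bash
cat > h.py <<'E'
import numpy as np, cv2
from rig import monitor, imaging, r
def ray(n,uv):
    c=imaging.camera_info(n); R=c["R"]; o=-R.T@c["t"]
    d=R.T@np.linalg.solve(c["mtx"],np.array([uv[0],uv[1],1.])); return o,d
def onz(n,uv,z):
    o,d=ray(n,uv); return o+d*(z-o[2])/d[2]
def proj(n,X):
    c=imaging.camera_info(n); p=c["mtx"]@(c["R"]@np.asarray(X,float)+c["t"]); return p[:2]/p[2]
def grab(n,f=None):
    im=imaging.grab_frame(n)[:,:,::-1].copy()
    if f: cv2.imwrite(f"pics/{f}.png",im)
    return im
E
python3 - <<'E'
from h import *
t=cv2.imread("pics/top0.png"); s=cv2.imread("pics/scene0.png")
a=cv2.resize(t[175:285,285:385],None,fx=4,fy=4,interpolation=cv2.INTER_CUBIC)
b=cv2.resize(t[210:285,430:470],None,fx=5,fy=5,interpolation=cv2.INTER_CUBIC)
c=cv2.resize(s[355:415,370:465],None,fx=2,fy=2)
o=np.zeros((600,800,3),np.uint8); o[:440,:400]=a;o[:375,410:610]=b;o[460:580,410:600]=c;cv2.imwrite("pics/crop1.png",o)
for nm,im,box,z in (("coater",t,(285,175,385,285),40),("gauge",t,(435,210,462,285),5)):
    x0,y0,x1,y1=box; g=(im[y0:y1,x0:x1].min(2)>(90)).astype(np.uint8)
    cs,_=cv2.findContours(g,cv2.RETR_EXTERNAL,cv2.CHAIN_APPROX_NONE); cc=max(cs,key=cv2.contourArea)
    q=cv2.approxPolyDP(cc,2.0,True)[:,0]+[x0,y0]
    for p in q: print(nm,p,onz("top",p,z).round(1),onz("top",p,30).round(1)[:2])
E
```

```text
coater [347 177] [706.2 -30.6  40. ] [708.9 -31.3]
coater [292 197] [656.2 109.5  40. ] [658.5 110.1]
coater [322 282] [441.9  36.9  40. ] [442.2  36.8]
coater [346 274] [460.6 -22.5  40. ] [461.1 -23.1]
coater [349 277] [453.2 -29.7  40. ] [453.5 -30.4]
coater [351 273] [462.9 -34.9  40. ] [463.4 -35.6]
coater [354 281] [443.2 -41.8  40. ] [443.5 -42.6]
coater [362 269] [472.3 -62.3  40. ] [472.9 -63.2]
coater [379 262] [ 489.  -104.8   40. ] [ 489.7 -106.1]
coater [370 234] [559.2 -84.7  40. ] [560.5 -85.8]
coater [374 227] [576.7 -95.2  40. ] [578.2 -96.5]
coater [371 215] [607.3 -88.6  40. ] [609.1 -89.9]
coater [373 211] [617.4 -94.   40. ] [619.3 -95.2]
coater [372 207] [627.7 -91.8  40. ] [629.7 -93. ]
coater [367 205] [633.  -79.4  40. ] [635.  -80.5]
coater [370 202] [640.6 -87.2  40. ] [642.7 -88.3]
coater [373 204] [635.3 -94.6  40. ] [637.4 -95.8]
coater [370 198] [650.9 -87.5  40. ] [653.1 -88.7]
coater [369 202] [640.6 -84.6  40. ] [642.7 -85.8]
coater [368 197] [653.5 -82.5  40. ] [655.8 -83.6]
coater [366 202] [640.7 -77.1  40. ] [642.8 -78.2]
coater [361 198] [651.2 -64.7  40. ] [653.4 -65.7]
coater [363 194] [661.5 -70.1  40. ] [663.8 -71.1]
coater [359 184] [687.6 -60.7  40. ] [690.1 -61.6]
coater [351 183] [690.4 -40.4  40. ] [693.  -41.2]
gauge [443 218] [ 603.  -279.1    5. ] [ 598.8 -271.9]
gauge [442 275] [ 456.2 -268.5    5. ] [ 455.2 -261.6]
gauge [454 277] [ 450.7 -298.7    5. ] [ 449.9 -291.1]
gauge [456 220] [ 597.3 -312.4    5. ] [ 593.2 -304.5]
```

View pics/crop1.png

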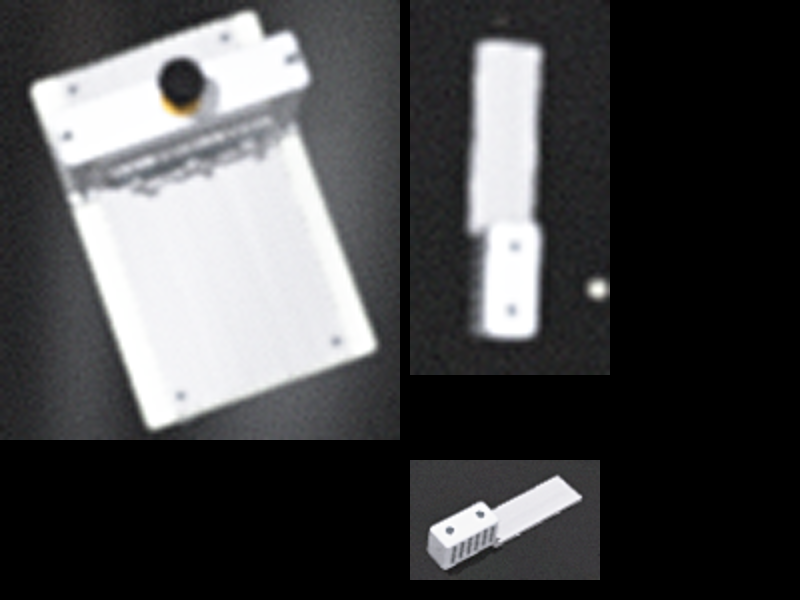

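The crop shows the gauge block's top centre at about (450,265.6) in the top view and the blade tip edge at rows 218–220. The coater corners are clean, and the knob centre is at about (330.2,195.5).

```bash
cat >> h.py <<'E'
from scipy.spatial.transform import Rotation as Ro
def go(xyz,yaw_deg):
    """units (plan axes) from the measured pose to TCP xyz, pointing down, yaw"""
    s=monitor.sense(); R0=Ro.from_euler("xyz",s["tcp_rot"]); R1=Ro.from_euler("xyz",[np.pi,0,np.radians(yaw_deg)])
    sh=R0.inv().apply(np.asarray(xyz)-s["eef_pos"])/50; tu=np.degrees((R0.inv()*R1).as_rotvec())/6
    print("t",round(float(s["clock"]),2),"pos",s["eef_pos"].round(2),"rot",np.degrees(s["tcp_rot"]).round(2),"F",s["contact_force"].round(2),"open",round(float(s["opening"]),3))
    print("shift",sh.round(3),"turn",tu.round(3))
E
python3 - <<'E'
from h import *
t=cv2.imread("pics/top0.png");s=cv2.imread("pics/scene0.png")
f=lambda U,V:(430+(U-410+.5)/5-.5,210+(V+.5)/5-.5)
bc=[f(487,222),f(541,222),f(537,338),f(483,337)]
B=np.array([onz("top",p,30) for p in bc]); print("block",B.round(1).tolist(),B.mean(0))
S=[onz("top",f(*p),30) for p in((515,246),(511,311))]; d=S[0]-S[1];print("screws",np.mean(S,0).round(1),np.degrees(np.arctan2(d[1],d[0])))
T=np.array([onz("top",f(*p),5) for p in((475,41),(543,44),(470,234))]);tip=T[:2].mean(0)
print("tip",tip.round(1)); d=T[0]-T[2];print("edge yaw",np.degrees(np.arctan2(d[1],d[0])))
d=tip-B.mean(0);print("axis yaw",np.degrees(np.arctan2(d[1],d[0])),np.hypot(*d[:2]))
# scene cross-check: crop screws
g=lambda U,V:(370+(U-410+.5)/2-.5,355+(V-460+.5)/2-.5)
print("scene screws",[onz("scene",g(*p),30).round(1).tolist() for p in((450,531),(480,514))])
print("scene tip",[onz("scene",g(*p),5).round(1).tolist() for p in((559,476),(581,497))])
print("knob top", onz("top",(330.2,195.5),206))
k=(s[190:225,325:365].max(2)<60).astype(np.uint8);n,l,st,c=cv2.connectedComponentsWithStats(k)
for i in range(1,n):print(st[i],c[i]+[325,190])
c=np.radians(18.5);C=np.array([606.5,13.8]);X=C+17*np.array([np.cos(c),np.sin(c)]);print("pred knob",X,proj("top",[*X,206]),proj("scene",[*X,194]))
go([B.mean(0)[0],B.mean(0)[1],120],0)
E
```

```text
block [[507.4, -271.9, 30.0], [507.0, -298.9, 30.0], [449.3, -293.6, 30.0], [450.2, -266.8, 30.0]] [ 478.48349489 -282.80108682   30.        ]
screws [ 479.  -283.3   30. ] -6.778281905133861
tip [ 602.5 -295.6    5. ]
edge yaw -4.583107012260933
axis yaw -5.901555493543581 124.69339174853955
scene screws [[462.9, -283.8, 30.0], [495.1, -286.0, 30.0]]
scene tip [[602.7, -284.0, 5.0], [598.5, -311.6, 5.0]]
knob top [621.26419449  17.44961432 206.        ]
[ 17   7  13  14 144] [347.65277778 203.29861111]
[ 2 32  5  3  7] [328.42857143 223.28571429]
pred knob [622.62150214  19.19417916] [329.37507023 194.8916975 ] [346.76435465 202.24533472]
t 0.1 pos [274.91 560.81 230.63] rot [-179.93   -0.    153.89] F [-1.11 -0.53 -0.43] open 1.0
shift [-11.082 -13.355   2.23 ] turn [-4.0000e-03  1.6000e-02  2.5648e+01]
```

drive_tool(plan=[{"x":-11.1,"y":-13.35,"z":0,"az":26.6,"hand":60},{"x":-11.1,"y":-13.35,"z":0,"az":26.6,"hand":60},{"x":-11.1,"y":-13.35,"z":0,"az":26.6,"hand":60},{"x":-11.1,"y":-13.35,"z":0,"az":26.6,"hand":60},{"x":-11.1,"y":-13.35,"z":0,"az":26.6,"hand":60},{"x":-11.1,"y":-13.35,"z":0,"az":26.6,"hand":60},{"x":-11.1,"y":-13.35,"z":0,"az":26.6,"hand":60},{"x":-11.1,"y":-13.35,"z":0,"az":26.6,"hand":60}])

```text
invalid input
```

```bash
python3 -c "
from h import *
go([479,-284,100],-6)"
```

```text
t 0.1 pos [274.91 560.81 230.63] rot [-179.93   -0.    153.89] F [-1.11 -0.53 -0.43] open 1.0
shift [-11.102 -13.371   2.63 ] turn [-3.0000e-03  1.7000e-02  2.6648e+01]
```

drive_tool(plan=[{"x":-11.1,"y":-13.35,"z":0,"ax":0,"ay":0,"az":26.6,"hand":60},{"x":-11.1,"y":-13.35,"z":0,"ax":0,"ay":0,"az":26.6,"hand":60},{"x":-11.1,"y":-13.35,"z":0,"ax":0,"ay":0,"az":26.6,"hand":60},{"x":-11.1,"y":-13.35,"z":0,"ax":0,"ay":0,"az":26.6,"hand":60},{"x":-11.1,"y":-13.35,"z":0,"ax":0,"ay":0,"az":26.6,"hand":60},{"x":-11.1,"y":-13.35,"z":0,"ax":0,"ay":0,"az":26.6,"hand":60},{"x":-11.1,"y":-13.35,"z":0,"ax":0,"ay":0,"az":26.6,"hand":60},{"x":-11.1,"y":-13.35,"z":0,"ax":0,"ay":0,"az":26.6,"hand":60}])

```text
clock: 0.9
eef_pos: [369.2, 170.6, 231.3]
tcp_rot: [3.141, -0.0, 1.48]
contact_force: [0.6, 0.1, -0.6]
opening: 0.702
grasp_force: 0.0
```

```bash
python3 -c "
from h import *
go([479,-284,100],-6)"
```

```text
t 0.9 pos [369.2  170.56 231.26] rot [179.99  -0.    84.81] F [ 0.58  0.07 -0.59] open 0.702
shift [-8.855  3.009  2.626] turn [ 1.0000e-03 -2.0000e-03  1.5135e+01]
```

drive_tool(plan=[{"x":-8.85,"y":3.0,"z":0,"ax":0,"ay":0,"az":15.15,"hand":60},{"x":-8.85,"y":3.0,"z":0,"ax":0,"ay":0,"az":15.15,"hand":60},{"x":-8.85,"y":3.0,"z":0,"ax":0,"ay":0,"az":15.15,"hand":60},{"x":-8.85,"y":3.0,"z":0,"ax":0,"ay":0,"az":15.15,"hand":60},{"x":-8.85,"y":3.0,"z":0,"ax":0,"ay":0,"az":15.15,"hand":60},{"x":-8.85,"y":3.0,"z":0,"ax":0,"ay":0,"az":15.15,"hand":60},{"x":-8.85,"y":3.0,"z":0,"ax":0,"ay":0,"az":15.15,"hand":60},{"x":-8.85,"y":3.0,"z":0,"ax":0,"ay":0,"az":15.15,"hand":60}])

```text
clock: 1.7
eef_pos: [465.0, -218.1, 231.1]
tcp_rot: [-3.141, 0.0, 0.279]
contact_force: [0.7, -0.1, -0.9]
opening: 0.704
grasp_force: 0.0
```

```bash
python3 -c "
from h import *
go([479,-284,60],-6)"
```

```text
t 1.7 pos [ 465.01 -218.11  231.13] rot [-179.99    0.     15.99] F [ 0.65 -0.08 -0.92] open 0.704
shift [-0.094  1.345  3.422] turn [-2.000e-03  1.000e-03  3.665e+00]
```

drive_tool(plan=[{"x":-0.09,"y":1.34,"z":0.5,"ax":0,"ay":0,"az":3.66,"hand":60},{"x":-0.09,"y":1.34,"z":1.2,"ax":0,"ay":0,"az":3.66,"hand":60},{"x":-0.09,"y":1.34,"z":1.9,"ax":0,"ay":0,"az":3.66,"hand":60},{"x":-0.09,"y":1.34,"z":2.6,"ax":0,"ay":0,"az":3.66,"hand":60},{"x":-0.09,"y":1.34,"z":3.2,"ax":0,"ay":0,"az":3.66,"hand":60},{"x":-0.09,"y":1.34,"z":3.4,"ax":0,"ay":0,"az":3.66,"hand":60},{"x":-0.09,"y":1.34,"z":3.4,"ax":0,"ay":0,"az":3.66,"hand":60}])

```text
clock: 2.4
eef_pos: [478.8, -280.9, 60.1]
tcp_rot: [-3.14, 0.003, -0.097]
contact_force: [-0.1, 0.3, 0.5]
opening: 0.703
grasp_force: 0.0
```

```bash
python3 - <<'E'
from h import *
go([479,-284,5],-6)
a=grab("scene")[320:430,350:480]
cv2.imwrite("pics/pre.png",cv2.resize(a,None,fx=5,fy=5,interpolation=cv2.INTER_CUBIC))
E
```

```text
t 2.4 pos [ 478.78 -280.91   60.06] rot [-1.7993e+02  1.6000e-01 -5.5800e+00] F [-0.06  0.31  0.53] open 0.703
shift [0.013 0.063 1.101] turn [-0.012  0.027  0.069]
```

View pics/pre.png

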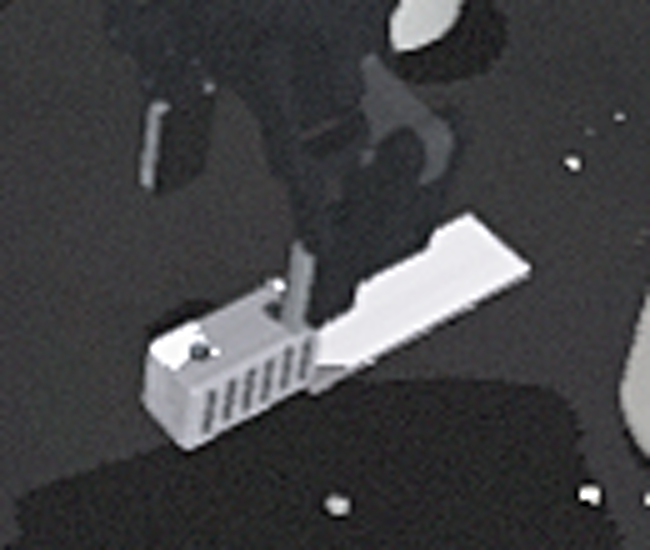

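The picture shows the fingers straddling the block at (210,360) in the crop, so I'm descending.

drive_tool(plan=[{"x":0.01,"y":0.06,"z":0.4,"ax":0,"ay":0,"az":0.05,"hand":60},{"x":0.01,"y":0.06,"z":0.8,"ax":0,"ay":0,"az":0.05,"hand":60},{"x":0.01,"y":0.06,"z":1.08,"ax":0,"ay":0,"az":0.05,"hand":60},{"x":0.01,"y":0.06,"z":1.08,"ax":0,"ay":0,"az":0.05,"hand":40},{"x":0.01,"y":0.06,"z":1.08,"ax":0,"ay":0,"az":0.05,"hand":30},{"x":0.01,"y":0.06,"z":1.08,"ax":0,"ay":0,"az":0.05,"hand":20},{"x":0.01,"y":0.06,"z":1.08,"ax":0,"ay":0,"az":0.05,"hand":15},{"x":0.01,"y":0.06,"z":1.08,"ax":0,"ay":0,"az":0.05,"hand":15}], grip_force=40)

```text
clock: 3.25
eef_pos: [480.8, -284.9, 8.5]
tcp_rot: [3.141, -0.002, -0.103]
contact_force: [0.2, 0.4, 7.1]
opening: 0.272
grasp_force: 41.0
```

```bash
python3 -c "
from h import *
go([479,-284,5],-6)
print(monitor.sense()['grasp_force'])"
```

```text
t 3.25 pos [ 480.77 -284.93    8.54] rot [ 1.7995e+02 -1.0000e-01 -5.8800e+00] F [0.22 0.36 7.08] open 0.272
shift [-0.037 -0.015  0.071] turn [ 0.008 -0.017  0.019]
40.97471594810486
```

drive_tool(plan=[{"x":0,"y":0,"z":-0.3,"ax":0,"ay":0,"az":0,"hand":15},{"x":0,"y":0,"z":-0.9,"ax":0,"ay":0,"az":0,"hand":15},{"x":0,"y":0,"z":-1.6,"ax":0,"ay":0,"az":0,"hand":15},{"x":0,"y":0,"z":-2.2,"ax":0,"ay":0,"az":0,"hand":15},{"x":0,"y":0,"z":-2.7,"ax":0,"ay":0,"az":0,"hand":15},{"x":0,"y":0,"z":-2.8,"ax":0,"ay":0,"az":0,"hand":15}], grip_force=40)

```text
clock: 3.85
eef_pos: [481.4, -285.4, 151.1]
tcp_rot: [3.139, -0.005, -0.103]
contact_force: [0.2, -0.5, -2.7]
opening: 0.275
grasp_force: 40.0
```

```bash
python3 -c "
from h import *
go([422.8,-48.2,110],18.5)"
```

```text
t 3.85 pos [ 481.38 -285.38  151.15] rot [179.87  -0.28  -5.88] F [ 0.24 -0.48 -2.65] open 0.275
shift [-1.656 -4.6    0.804] turn [ 0.032 -0.042 -4.064]
```

drive_tool(plan=[{"x":-0.3,"y":-0.8,"z":0,"ax":0.03,"ay":-0.04,"az":-0.8,"hand":15},{"x":-0.6,"y":-1.6,"z":0,"ax":0.03,"ay":-0.04,"az":-1.6,"hand":15},{"x":-0.9,"y":-2.4,"z":0,"ax":0.03,"ay":-0.04,"az":-2.4,"hand":15},{"x":-1.2,"y":-3.2,"z":0,"ax":0.03,"ay":-0.04,"az":-3.2,"hand":15},{"x":-1.45,"y":-4.0,"z":0.3,"ax":0.03,"ay":-0.04,"az":-3.8,"hand":15},{"x":-1.6,"y":-4.5,"z":0.6,"ax":0.03,"ay":-0.04,"az":-4.06,"hand":15},{"x":-1.66,"y":-4.6,"z":0.8,"ax":0.03,"ay":-0.04,"az":-4.06,"hand":15},{"x":-1.66,"y":-4.6,"z":0.8,"ax":0.03,"ay":-0.04,"az":-4.06,"hand":15}], grip_force=40)

```text
clock: 4.65
eef_pos: [419.3, -46.5, 105.9]
tcp_rot: [-3.136, 0.006, 0.324]
contact_force: [0.3, 0.0, -1.3]
opening: 0.271
grasp_force: 40.2
```

```bash
python3 -c "
from h import *
go([422.8,-48.2,54],18.5)
a=grab('scene')[200:400,180:430]
cv2.imwrite('pics/hold.png',cv2.resize(a,None,fx=3,fy=3,interpolation=cv2.INTER_CUBIC))
grab('top','hold_top')
"
```

```text
t 4.65 pos [419.29 -46.5  105.94] rot [-179.7     0.37   18.56] F [ 0.25  0.03 -1.28] open 0.271
shift [0.062 0.06  1.038] turn [-0.049  0.061  0.009]
```

View pics/hold.png

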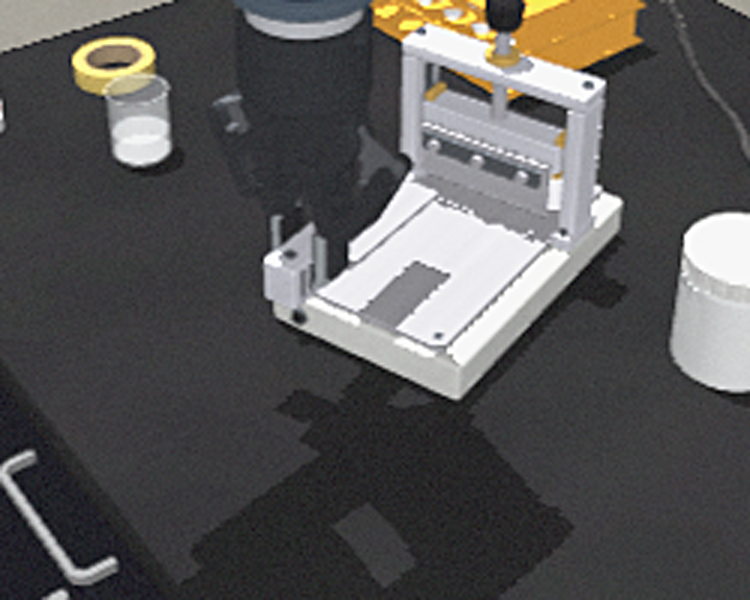

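The gauge is held level. Its grip is at about (290,275) in the crop, and the blade is over the bed's front pointing at the knife.

drive_tool(plan=[{"x":0,"y":0,"z":0.5,"ax":0,"ay":0,"az":0,"hand":15},{"x":0,"y":0,"z":0.8,"ax":0,"ay":0,"az":0,"hand":15},{"x":0,"y":0,"z":0.8,"ax":0,"ay":0,"az":0,"hand":15},{"x":0,"y":0,"z":0.8,"ax":0,"ay":0,"az":0,"hand":15},{"x":0,"y":0,"z":0.8,"ax":0,"ay":0,"az":0,"hand":15}])

```text
clock: 5.25
eef_pos: [421.7, -47.7, 68.2]
tcp_rot: [-3.138, 0.002, 0.322]
contact_force: [-0.1, 0.6, -2.0]
opening: 0.269
grasp_force: 40.1
```

```bash
python3 -c "
from h import *
go([422.8,-48.2,54],18.5)
"
```

```text
t 5.25 pos [421.71 -47.67  68.19] rot [-1.7982e+02  1.1000e-01  1.8430e+01] F [-0.15  0.64 -2.01] open 0.269
shift [0.018 0.018 0.284] turn [-0.03   0.019 -0.012]
```

drive_tool(plan=[{"x":0.02,"y":0.02,"z":0.1,"ax":-0.03,"ay":0.02,"az":0,"hand":15},{"x":0.02,"y":0.02,"z":0.2,"ax":-0.03,"ay":0.02,"az":0,"hand":15},{"x":0.02,"y":0.02,"z":0.3,"ax":-0.03,"ay":0.02,"az":0,"hand":15},{"x":0.02,"y":0.02,"z":0.33,"ax":-0.03,"ay":0.02,"az":0,"hand":15},{"x":0.02,"y":0.02,"z":0.33,"ax":-0.03,"ay":0.02,"az":0,"hand":15},{"x":0.02,"y":0.02,"z":0.33,"ax":-0.03,"ay":0.02,"az":0,"hand":15}])

```text
clock: 5.85
eef_pos: [421.9, -47.6, 50.7]
tcp_rot: [-3.141, 0.002, 0.323]
contact_force: [-0.6, 0.4, -1.8]
opening: 0.27
grasp_force: 40.2
```

drive_tool(plan=[{"x":0,"y":0,"z":0.02,"ax":0,"ay":0,"az":0,"hand":15},{"x":0,"y":0,"z":0.04,"ax":0,"ay":0,"az":0,"hand":15},{"x":0,"y":0,"z":0.04,"ax":0,"ay":0,"az":0,"hand":15}])

```text
clock: 6.15
eef_pos: [422.0, -47.7, 48.8]
tcp_rot: [-3.141, 0.001, 0.322]
contact_force: [0.2, -0.1, -1.7]
opening: 0.276
grasp_force: 40.2
```

drive_tool(plan=[{"x":0,"y":0,"z":0.01,"ax":0,"ay":0,"az":0,"hand":15},{"x":0,"y":0,"z":0.02,"ax":0,"ay":0,"az":0,"hand":15},{"x":0,"y":0,"z":0.02,"ax":0,"ay":0,"az":0,"hand":15}])

```text
clock: 6.45
eef_pos: [422.0, -47.7, 48.0]
tcp_rot: [-3.141, 0.001, 0.322]
contact_force: [-2.6, 0.8, 5.0]
opening: 0.272
grasp_force: 41.2
```

```bash
python3 - <<'E'
from h import *
s=monitor.sense();print(s["contact_force"],s["wrist_torque"],s["eef_pos"],s["tcp_rot"])
a=grab('scene')[240:330,255:375]
cv2.imwrite('pics/bed.png',cv2.resize(a,None,fx=6,fy=6,interpolation=cv2.INTER_CUBIC))
E
```

```text
[-2.60289392  0.7781775   4.99441611] [0.05282002 0.06526354 0.03442667] [422.021181   -47.71038852  48.04440589] [-3.14094425e+00  1.09220740e-03  3.22458934e-01]
```

View pics/bed.png

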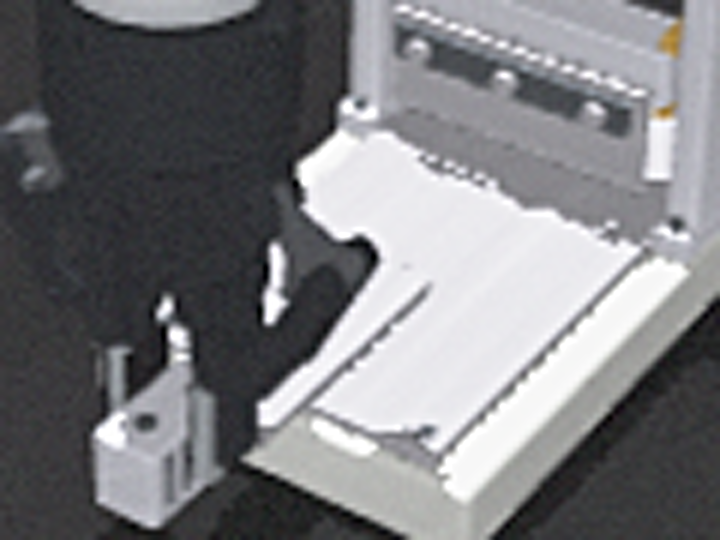

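The blade lies flat on the bed: its edge line runs from (320,400) to (430,290) in the crop and the force reading shows contact. I'm easing off slightly and sliding in.

drive_tool(plan=[{"x":0.1,"y":0,"z":-0.005,"ax":0,"ay":0,"az":0,"hand":15},{"x":0.3,"y":0,"z":-0.005,"ax":0,"ay":0,"az":0,"hand":15},{"x":0.5,"y":0,"z":-0.005,"ax":0,"ay":0,"az":0,"hand":15},{"x":0.7,"y":0,"z":-0.005,"ax":0,"ay":0,"az":0,"hand":15},{"x":0.9,"y":0,"z":-0.005,"ax":0,"ay":0,"az":0,"hand":15},{"x":1.1,"y":0,"z":-0.005,"ax":0,"ay":0,"az":0,"hand":15},{"x":1.2,"y":0,"z":-0.005,"ax":0,"ay":0,"az":0,"hand":15},{"x":1.2,"y":0,"z":-0.005,"ax":0,"ay":0,"az":0,"hand":15}])

```text
clock: 7.3
eef_pos: [480.6, -28.4, 48.5]
tcp_rot: [-3.141, -0.001, 0.323]
contact_force: [1.6, 0.8, 5.9]
opening: 0.271
grasp_force: 41.3
```

```bash
python3 - <<'E'
from h import *
c=np.radians(18.5);u=np.array([np.cos(c),np.sin(c)]);C=np.array([605.8,13])
T=C-91.3*u
go([*T,48.2],18.5)
E
```

```text
t 7.3 pos [480.65 -28.37  48.47] rot [-1.7999e+02 -3.0000e-02  1.8490e+01] F [1.6  0.75 5.85] open 0.271
shift [0.81  0.009 0.006] turn [-0.001 -0.005 -0.002]
```

drive_tool(plan=[{"x":0.15,"y":0,"z":-0.005,"ax":0,"ay":0,"az":0,"hand":15},{"x":0.3,"y":0,"z":-0.005,"ax":0,"ay":0,"az":0,"hand":15},{"x":0.45,"y":0,"z":-0.005,"ax":0,"ay":0,"az":0,"hand":15},{"x":0.6,"y":0,"z":-0.005,"ax":0,"ay":0,"az":0,"hand":15},{"x":0.75,"y":0,"z":-0.005,"ax":0,"ay":0,"az":0,"hand":15},{"x":0.82,"y":0,"z":-0.005,"ax":0,"ay":0,"az":0,"hand":15},{"x":0.82,"y":0,"z":-0.005,"ax":0,"ay":0,"az":0,"hand":15},{"x":0.82,"y":0,"z":-0.005,"ax":0,"ay":0,"az":0,"hand":15}])

```text
clock: 8.1
eef_pos: [519.1, -15.4, 48.5]
tcp_rot: [-3.141, -0.001, 0.322]
contact_force: [1.7, 1.6, 4.5]
opening: 0.272
grasp_force: 41.1
```

```bash
python3 - <<'E'
from h import *
c=np.radians(18.5);u=np.array([np.cos(c),np.sin(c)]);C=np.array([605.8,13])
T=C-91.3*u
go([*T,48.2],18.5)
E
```

```text
t 8.1 pos [519.09 -15.4   48.53] rot [-1.7998e+02 -4.0000e-02  1.8480e+01] F [1.72 1.59 4.49] open 0.272
shift [-0.001  0.012  0.007] turn [-0.003 -0.006 -0.004]
```

drive_tool(plan=[{"x":0,"y":0,"z":0,"ax":0,"ay":0,"az":0,"hand":28},{"x":0,"y":0,"z":0,"ax":0,"ay":0,"az":0,"hand":45},{"x":0,"y":0,"z":0,"ax":0,"ay":0,"az":0,"hand":50},{"x":0,"y":0,"z":0,"ax":0,"ay":0,"az":0,"hand":50},{"x":0,"y":0,"z":-0.5,"ax":0,"ay":0,"az":0,"hand":50},{"x":0,"y":0,"z":-1.3,"ax":0,"ay":0,"az":0,"hand":50},{"x":-0.2,"y":0,"z":-2.2,"ax":0,"ay":0,"az":0,"hand":30},{"x":-0.4,"y":0,"z":-3.1,"ax":0,"ay":0,"az":0,"hand":0}])

```text
clock: 8.9
eef_pos: [498.3, -22.1, 204.5]
tcp_rot: [-3.14, 0.002, 0.323]
contact_force: [1.2, -0.5, 1.0]
opening: 0.254
grasp_force: 0.0
```

drive_tool(plan=[{"x":-0.2,"y":0,"z":-0.5,"ax":0,"ay":0,"az":0,"hand":0},{"x":-0.4,"y":0.6,"z":-1,"ax":0,"ay":0,"az":0,"hand":0},{"x":-0.4,"y":1.4,"z":-1,"ax":0,"ay":0,"az":0,"hand":0},{"x":-0.4,"y":2.2,"z":-1,"ax":0,"ay":0,"az":0,"hand":0},{"x":-0.4,"y":2.6,"z":-1,"ax":0,"ay":0,"az":0,"hand":0},{"x":-0.4,"y":2.6,"z":-1,"ax":0,"ay":0,"az":0,"hand":0}])

```text
clock: 9.5
eef_pos: [521.8, -154.0, 252.9]
tcp_rot: [-3.141, 0.001, 0.32]
contact_force: [1.1, 0.0, -0.3]
opening: 0.002
grasp_force: 0.0
```

```bash
python3 - <<'E'
from h import *
c=np.radians(18.5);u=np.array([np.cos(c),np.sin(c)]);C=np.array([605.8,13])
go([*(C+17*u),230],18.5)
a=grab('scene')[200:335,265:395]; b=grab('top')[175:285,285:395]
o=np.zeros((600,800,3),np.uint8)
a=cv2.resize(a,None,fx=3,fy=3,interpolation=cv2.INTER_CUBIC);b=cv2.resize(b,None,fx=3.7,fy=3.7,interpolation=cv2.INTER_CUBIC)
o[:a.shape[0],:390]=a;o[:b.shape[0],393:393+b.shape[1]]=b
cv2.imwrite('pics/ins.png',o)
E
```

```text
t 9.5 pos [ 521.77 -153.97  252.94] rot [-1.7999e+02  7.0000e-02  1.8330e+01] F [ 1.07  0.05 -0.32] open 0.002
shift [ 2.986 -2.642  0.455] turn [-0.001  0.012 -0.028]
```

View pics/ins.png

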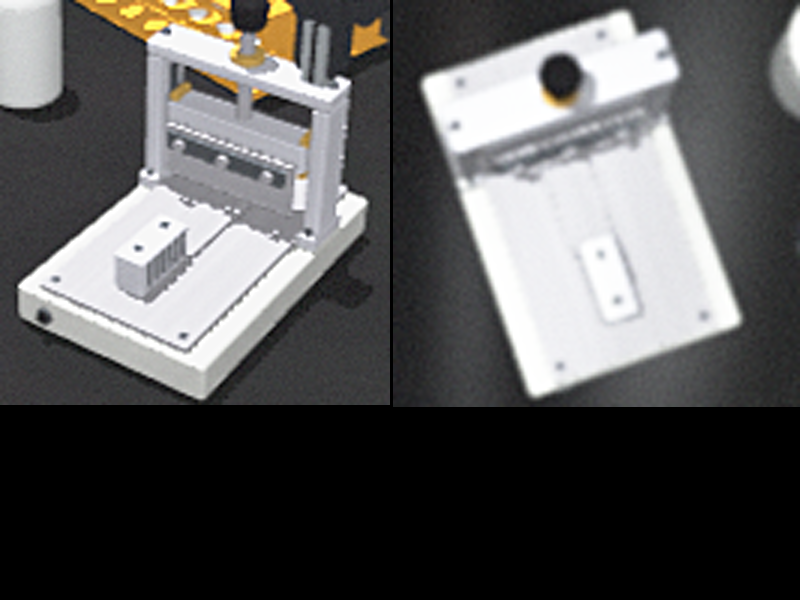

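The gauge lies on the bed with its screws at (600,254) and (617,300) in the top crop, and the blade runs under the knife. I'm computing its place in the coater frame.

```bash
python3 - <<'E'
from h import *
f=lambda U,V:(285+(U-393+.5)/3.7-.5,175+(V+.5)/3.7-.5)
S=[onz("top",f(*p),70)[:2] for p in((600.5,254),(617,300))]
g=lambda U,V:(265+(U+.5)/3-.5,200+(V+.5)/3-.5)
S2=[onz("scene",g(*p),70)[:2] for p in((164.5,225),(137.5,248))]
fl,fr,bl,br=[onz("top",f(*p),40)[:2] for p in((531,397),(741,322),(423,78),(632,12))]
fs=[onz("scene",g(*p),40)[:2] for p in((18,289),(206,372))] # front edge ends, top face
print("front scene",fs)
yax=(fl-fr)/np.linalg.norm(fl-fr);x=np.array([yax[1],-yax[0]]);print(np.degrees(np.arctan2(x[1],x[0])))
d=(bl-fl);print(np.degrees(np.arctan2(d[1],d[0])),np.linalg.norm(d),np.linalg.norm(fl-fr))
c=np.radians(18.5);u=np.array([np.cos(c),np.sin(c)]);v=np.array([-u[1],u[0]])
F=(fl+fr)/2;B=(bl+br)/2
for n,s in(("top",S),("scene",S2)):
  m=np.mean(s,0);e=s[0]-s[1];print(n,m,"yaw",np.degrees(np.arctan2(e[1],e[0])),"x from front",(m-F)@u-150,"from back",(m-B)@u+80,"y",(m-(F+B)/2)@v)
print("C",F+150*u,B-80*u)
o,d=ray("top",f(560,76));print("knob",onz("top",f(560,76),206))
# screws of bed front as extra check
go([*(np.array([605.8,13])+17*u),230],18.5)
E
```

```text
front scene [array([435.28603318,  22.11495831]), array([ 483.52020654, -115.77996548])]
18.718438505882244
17.97930260402799 228.62077989544758 148.93881573871053
top [518.32909462 -14.682905  ] yaw 18.467051992598652 x from front -94.36496815650659 from back -90.90115845787108 y 2.6598271738591883
scene [517.05595685 -15.83450824] yaw 18.09941046991782 x from front -95.93772389204501 from back -92.47391419340948 y 1.9717071268188735
C [608.20874967  14.09059382] [605.82964105  10.28464677]
knob [621.98748889  18.35803711 206.        ]
t 9.6 pos [ 520.83 -151.66  252.68] rot [-1.7991e+02  1.1000e-01  1.8410e+01] F [-0.31  0.04 -0.07] open 0.0
shift [ 2.993 -2.588  0.452] turn [-0.016  0.019 -0.016]
```

drive_tool(plan=[{"x":0.8,"y":-0.6,"z":0,"ax":0,"ay":0,"az":0,"hand":0},{"x":1.5,"y":-1.3,"z":0,"ax":0,"ay":0,"az":0,"hand":0},{"x":2.2,"y":-1.9,"z":0,"ax":0,"ay":0,"az":0,"hand":0},{"x":2.8,"y":-2.4,"z":0.1,"ax":0,"ay":0,"az":0,"hand":0},{"x":2.99,"y":-2.59,"z":0.4,"ax":0,"ay":0.02,"az":0,"hand":0},{"x":2.99,"y":-2.59,"z":0.6,"ax":0,"ay":0.02,"az":0,"hand":0},{"x":2.99,"y":-2.59,"z":0.6,"ax":0,"ay":0.02,"az":0,"hand":0},{"x":2.99,"y":-2.59,"z":0.6,"ax":0,"ay":0.02,"az":0,"hand":0}])

```text
clock: 10.4
eef_pos: [621.0, 17.6, 222.7]
tcp_rot: [-3.141, 0.001, 0.322]
contact_force: [0.8, -0.4, -0.3]
opening: 0.002
grasp_force: 0.0
```

drive_tool(plan=[{"x":0,"y":0,"z":0,"ax":0,"ay":0,"az":0,"hand":0},{"x":0,"y":0,"z":0,"ax":0,"ay":0,"az":0,"hand":0},{"x":0,"y":0,"z":0,"ax":0,"ay":0,"az":0,"hand":0}])

```text
clock: 10.7
eef_pos: [622.1, 17.9, 223.6]
tcp_rot: [-3.141, -0.002, 0.322]
contact_force: [-0.8, -0.3, 0.7]
opening: 0.001
grasp_force: 0.0
```

```bash
python3 - <<'E'
from h import *
go([622,18.3,210],18.5)
E
```

```text
t 10.7 pos [622.1   17.87 223.59] rot [-1.7997e+02 -9.0000e-02  1.8430e+01] F [-0.76 -0.25  0.73] open 0.001
shift [ 0.    -0.009  0.272] turn [-0.005 -0.015 -0.012]
```

drive_tool(plan=[{"x":0,"y":-0.01,"z":0.08,"ax":0,"ay":0,"az":0,"hand":0},{"x":0,"y":-0.01,"z":0.16,"ax":0,"ay":0,"az":0,"hand":0},{"x":0,"y":-0.01,"z":0.24,"ax":0,"ay":0,"az":0,"hand":0},{"x":0,"y":-0.01,"z":0.3,"ax":0,"ay":0,"az":0,"hand":0},{"x":0,"y":-0.01,"z":0.34,"ax":0,"ay":0,"az":0,"hand":0},{"x":0,"y":-0.01,"z":0.36,"ax":0,"ay":0,"az":0,"hand":0},{"x":0,"y":-0.01,"z":0.38,"ax":0,"ay":0,"az":0,"hand":0}])

```text
clock: 11.4
eef_pos: [621.8, 19.0, 204.1]
tcp_rot: [-3.141, -0.001, 0.323]
contact_force: [-1.1, -0.5, 3.2]
opening: 0.0
grasp_force: 1.4
```

drive_tool(plan=[{"x":0,"y":0,"z":0.02,"ax":0,"ay":0,"az":0,"hand":0},{"x":0,"y":0,"z":0.04,"ax":0,"ay":0,"az":0,"hand":0},{"x":0,"y":0,"z":0.06,"ax":0,"ay":0,"az":0,"hand":0}])

```text
clock: 11.7
eef_pos: [621.8, 19.0, 201.1]
tcp_rot: [-3.141, -0.001, 0.322]
contact_force: [-2.0, 0.1, 3.0]
opening: 0.001
grasp_force: 1.4
```

drive_tool(plan=[{"x":0,"y":0,"z":0.02,"ax":0,"ay":0,"az":0,"hand":0},{"x":0,"y":0,"z":0.04,"ax":0,"ay":0,"az":0,"hand":0}])

```text
clock: 11.9
eef_pos: [621.8, 19.0, 198.9]
tcp_rot: [-3.141, -0.001, 0.322]
contact_force: [-3.1, 0.2, 2.9]
opening: -0.003
grasp_force: 1.4
```

drive_tool(plan=[{"x":0,"y":0,"z":0.02,"ax":0,"ay":0,"az":0,"hand":0},{"x":0,"y":0,"z":0.04,"ax":0,"ay":0,"az":0,"hand":0}])

```text
clock: 12.1
eef_pos: [621.8, 19.0, 196.9]
tcp_rot: [-3.141, -0.001, 0.322]
contact_force: [-2.9, 0.2, 2.9]
opening: 0.0
grasp_force: 1.4
```

drive_tool(plan=[{"x":0,"y":0,"z":0.01,"ax":0,"ay":0,"az":0,"hand":0},{"x":0,"y":0,"z":0.02,"ax":0,"ay":0,"az":0,"hand":0}])

```text
clock: 12.3
eef_pos: [621.8, 19.0, 195.9]
tcp_rot: [-3.141, -0.001, 0.322]
contact_force: [-2.2, 1.2, 2.5]
opening: -0.003
grasp_force: 1.3
```

drive_tool(plan=[{"x":0,"y":0,"z":0.01,"ax":0,"ay":0,"az":0,"hand":0},{"x":0,"y":0,"z":0.02,"ax":0,"ay":0,"az":0,"hand":0}])

```text
clock: 12.5
eef_pos: [621.9, 19.0, 195.0]
tcp_rot: [-3.141, -0.001, 0.322]
contact_force: [-2.0, 0.1, 3.1]
opening: 0.004
grasp_force: 1.4
```

drive_tool(plan=[{"x":0,"y":0,"z":0.01,"ax":0,"ay":0,"az":0,"hand":0},{"x":0,"y":0,"z":0.02,"ax":0,"ay":0,"az":0,"hand":0}])

```text
clock: 12.7
eef_pos: [621.9, 19.0, 194.0]
tcp_rot: [-3.141, -0.001, 0.322]
contact_force: [-2.5, 0.8, 4.7]
opening: 0.001
grasp_force: 2.2
```

```bash
cat >> h.py <<'E'
def avgF(n=5):
    a=[]
    for _ in range(n): imaging.grab_frame("top"); s=monitor.sense(); a.append(np.r_[s["contact_force"],s["eef_pos"]])
    print("t",s["clock"],"F",np.mean(a,0).round(2),"sd",np.std(a,0)[:3].round(2))
E
python3 -c "
from h import *
avgF()"
```

```text
t 12.95 F [-1.5800e+00  8.0000e-02  2.1200e+00  6.2196e+02  1.9000e+01  1.9398e+02] sd [0.52 0.64 0.34]
```

drive_tool(plan=[{"x":0,"y":0,"z":0.005,"ax":0,"ay":0,"az":0,"hand":0},{"x":0,"y":0,"z":0.01,"ax":0,"ay":0,"az":0,"hand":0}])

```text
clock: 13.15
eef_pos: [622.0, 19.0, 193.8]
tcp_rot: [-3.141, -0.001, 0.322]
contact_force: [-2.5, 0.2, 6.0]
opening: -0.0
grasp_force: 2.8
```

```bash
python3 -c "
from h import *
s=monitor.sense();print(s['grasp_force'])
avgF();s=monitor.sense();print(s['grasp_force'])"
```

```text
2.7717870822695545
t 13.4 F [-2.6100e+00 -2.2000e-01  4.9700e+00  6.2201e+02  1.9000e+01  1.9376e+02] sd [0.58 0.37 0.27]
2.6174189086759725
```

drive_tool(plan=[{"x":0,"y":0,"z":0.006,"ax":0,"ay":0,"az":0,"hand":0},{"x":0,"y":0,"z":0.012,"ax":0,"ay":0,"az":0,"hand":0}])

```text
clock: 13.6
eef_pos: [622.0, 19.0, 193.4]
tcp_rot: [-3.141, -0.001, 0.322]
contact_force: [-3.4, -0.8, 8.2]
opening: 0.001
grasp_force: 3.8
```

```bash
python3 -c "
from h import *
s=monitor.sense();print(s['grasp_force'],s['eef_pos'])
avgF();s=monitor.sense();print(s['grasp_force'])"
```

```text
3.8101890121302073 [622.04673656  18.97573515 193.3785705 ]
t 13.85 F [-2.9600e+00  4.1000e-01  6.0200e+00  6.2201e+02  1.9000e+01  1.9332e+02] sd [0.44 0.18 0.37]
3.2719665708100365
```

drive_tool(plan=[{"x":0,"y":0,"z":-0.05,"ax":0,"ay":0,"az":0,"hand":0},{"x":0,"y":0,"z":-0.3,"ax":0,"ay":0,"az":0,"hand":0},{"x":0,"y":0,"z":-0.9,"ax":0,"ay":0,"az":0,"hand":0},{"x":-0.5,"y":0,"z":-1.2,"ax":0,"ay":0,"az":0,"hand":0},{"x":-1.2,"y":0,"z":-1.2,"ax":0,"ay":0,"az":0,"hand":50},{"x":-1.9,"y":0,"z":-1.2,"ax":0,"ay":0,"az":0,"hand":50},{"x":-2.17,"y":0,"z":-1.0,"ax":0,"ay":0,"az":0,"hand":50},{"x":-2.17,"y":0,"z":-0.5,"ax":0,"ay":0,"az":0,"hand":50}])

```text
clock: 14.65
eef_pos: [519.0, -16.1, 220.3]
tcp_rot: [3.14, -0.005, 0.322]
contact_force: [1.0, -0.6, -0.5]
opening: 0.587
grasp_force: 0.0
```

```bash
python3 - <<'E'
from h import *
go([519.1,-15.4,100],18.5)
E
```

```text
t 14.65 pos [519.03 -16.06 220.33] rot [179.94  -0.3   18.43] F [ 0.97 -0.59 -0.51] open 0.587
shift [-0.007 -0.015  2.407] turn [ 0.011 -0.05  -0.011]
```

drive_tool(plan=[{"x":0,"y":0,"z":0.5,"ax":0,"ay":0,"az":0,"hand":50},{"x":0,"y":0,"z":1.1,"ax":0,"ay":0,"az":0,"hand":50},{"x":0,"y":0,"z":1.7,"ax":0,"ay":0,"az":0,"hand":50},{"x":0,"y":0,"z":2.2,"ax":0,"ay":0,"az":0,"hand":50},{"x":0,"y":0,"z":2.4,"ax":0,"ay":0,"az":0,"hand":50},{"x":0,"y":0,"z":2.4,"ax":0,"ay":0,"az":0,"hand":50},{"x":0,"y":0,"z":2.4,"ax":0,"ay":0,"az":0,"hand":50},{"x":0,"y":0,"z":2.4,"ax":0,"ay":0,"az":0,"hand":50}])

```text
clock: 15.45
eef_pos: [520.1, -15.3, 99.2]
tcp_rot: [3.142, -0.003, 0.322]
contact_force: [0.9, -0.2, 0.0]
opening: 0.583
grasp_force: 0.0
```

```bash
python3 - <<'E'
from h import *
go([519.1,-15.4,49],18.48)
E
```

```text
t 15.45 pos [520.1  -15.32  99.24] rot [ 1.800e+02 -1.700e-01  1.848e+01] F [ 0.95 -0.16  0.04] open 0.583
shift [-0.022 -0.005  1.005] turn [ 0.    -0.028 -0.001]
```

drive_tool(plan=[{"x":-0.02,"y":0,"z":0.3,"ax":0,"ay":-0.02,"az":0,"hand":50},{"x":-0.02,"y":0,"z":0.6,"ax":0,"ay":-0.02,"az":0,"hand":50},{"x":-0.02,"y":0,"z":0.9,"ax":0,"ay":-0.02,"az":0,"hand":50},{"x":-0.02,"y":0,"z":0.97,"ax":0,"ay":-0.02,"az":0,"hand":50},{"x":-0.02,"y":0,"z":0.97,"ax":0,"ay":-0.02,"az":0,"hand":50},{"x":-0.02,"y":0,"z":0.97,"ax":0,"ay":-0.02,"az":0,"hand":50},{"x":-0.02,"y":0,"z":0.97,"ax":0,"ay":-0.02,"az":0,"hand":50}])

```text
clock: 16.15
eef_pos: [518.8, -15.6, 50.2]
tcp_rot: [-3.141, -0.0, 0.322]
contact_force: [-0.7, 0.4, -0.1]
opening: 0.59
grasp_force: 0.0
```

```bash
python3 - <<'E'
from h import *
go([519.1,-15.4,50],18.48)
avgF(4)
E
```

```text
t 16.15 pos [518.77 -15.56  50.24] rot [-1.7998e+02 -1.0000e-02  1.8480e+01] F [-0.68  0.45 -0.12] open 0.59
shift [ 0.007 -0.001  0.005] turn [-0.003 -0.001 -0.001]
t 16.35 F [ 6.0000e-02 -1.3000e-01  1.0000e-01  5.1851e+02 -1.5560e+01  4.9920e+01] sd [0.45 0.21 0.79]
```

Clean zero baseline; I'm closing on the grip.

drive_tool(plan=[{"x":0,"y":0,"z":0,"ax":0,"ay":0,"az":0,"hand":35},{"x":0,"y":0,"z":0,"ax":0,"ay":0,"az":0,"hand":28},{"x":0,"y":0,"z":0,"ax":0,"ay":0,"az":0,"hand":24},{"x":0,"y":0,"z":0,"ax":0,"ay":0,"az":0,"hand":20},{"x":0,"y":0,"z":0,"ax":0,"ay":0,"az":0,"hand":15},{"x":0,"y":0,"z":0,"ax":0,"ay":0,"az":0,"hand":15}], grip_force=30)

```text
clock: 16.95
eef_pos: [518.2, -15.6, 49.4]
tcp_rot: [-3.141, 0.001, 0.322]
contact_force: [-1.9, -1.0, 4.4]
opening: 0.277
grasp_force: 30.0
```

```bash
python3 - <<'E'
from h import *
go([519.1,-15.4,50],18.48)
avgF(4)
E
```

```text
t 16.95 pos [518.15 -15.62  49.43] rot [-1.7996e+02  7.0000e-02  1.8480e+01] F [-1.95 -0.97  4.44] open 0.277
shift [ 0.019  0.002 -0.011] turn [-0.006  0.012 -0.001]
t 17.15 F [ -0.99  -1.19   4.26 518.14 -15.62  49.43] sd [0.43 0.23 0.82]
```

drive_tool(plan=[{"x":-0.01,"y":0,"z":-0.005,"ax":0,"ay":0,"az":0,"hand":15},{"x":-0.04,"y":0,"z":-0.005,"ax":0,"ay":0,"az":0,"hand":15},{"x":-0.08,"y":0,"z":-0.005,"ax":0,"ay":0,"az":0,"hand":15},{"x":-0.12,"y":0,"z":-0.005,"ax":0,"ay":0,"az":0,"hand":15},{"x":-0.16,"y":0,"z":-0.005,"ax":0,"ay":0,"az":0,"hand":15}])

```text
clock: 17.65
eef_pos: [510.4, -18.1, 49.5]
tcp_rot: [-3.141, 0.001, 0.322]
contact_force: [3.3, 1.4, -2.9]
opening: 0.271
grasp_force: 29.6
```

```bash
python3 - <<'E'
from h import *
go([519.1,-15.4,50],18.48)
s=monitor.sense();print(Ro.from_euler("xyz",s["tcp_rot"]).inv().apply(s["contact_force"]))
E
```

```text
t 17.65 pos [510.39 -18.12  49.51] rot [-1.7995e+02  7.0000e-02  1.8470e+01] F [ 3.28  1.45 -2.93] open 0.271
shift [ 0.182  0.004 -0.01 ] turn [-0.008  0.011 -0.001]
[ 3.57445339 -0.32865409  2.92581622]
```

Drag is about 3.6 N, which is on target. I'm continuing with the lift eased off.

drive_tool(plan=[{"x":-0.04,"y":0,"z":0.003,"ax":0,"ay":0,"az":0,"hand":15},{"x":-0.08,"y":0,"z":0.003,"ax":0,"ay":0,"az":0,"hand":15},{"x":-0.12,"y":0,"z":0.003,"ax":0,"ay":0,"az":0,"hand":15},{"x":-0.16,"y":0,"z":0.003,"ax":0,"ay":0,"az":0,"hand":15},{"x":-0.2,"y":0,"z":0.003,"ax":0,"ay":0,"az":0,"hand":15},{"x":-0.24,"y":0,"z":0.003,"ax":0,"ay":0,"az":0,"hand":15}])

```text
clock: 18.25
eef_pos: [499.0, -22.0, 49.5]
tcp_rot: [-3.141, 0.001, 0.322]
contact_force: [2.7, 0.2, -2.4]
opening: 0.271
grasp_force: 29.7
```

drive_tool(plan=[{"x":-0.04,"y":0,"z":0,"ax":0,"ay":0,"az":0,"hand":15},{"x":-0.08,"y":0,"z":0,"ax":0,"ay":0,"az":0,"hand":15},{"x":-0.12,"y":0,"z":0,"ax":0,"ay":0,"az":0,"hand":15},{"x":-0.16,"y":0,"z":0,"ax":0,"ay":0,"az":0,"hand":15},{"x":-0.2,"y":0,"z":0,"ax":0,"ay":0,"az":0,"hand":15},{"x":-0.24,"y":0,"z":0,"ax":0,"ay":0,"az":0,"hand":15},{"x":-0.28,"y":0,"z":0,"ax":0,"ay":0,"az":0,"hand":15},{"x":-0.32,"y":0,"z":0,"ax":0,"ay":0,"az":0,"hand":15}])

```text
clock: 19.05
eef_pos: [483.3, -27.1, 49.4]
tcp_rot: [-3.141, 0.002, 0.322]
contact_force: [0.3, 0.7, 0.3]
opening: 0.272
grasp_force: 30.1
```

drive_tool(plan=[{"x":-0.05,"y":0,"z":0,"ax":0,"ay":0,"az":0,"hand":15},{"x":-0.1,"y":0,"z":0,"ax":0,"ay":0,"az":0,"hand":15},{"x":-0.15,"y":0,"z":0,"ax":0,"ay":0,"az":0,"hand":15},{"x":-0.2,"y":0,"z":0,"ax":0,"ay":0,"az":0,"hand":15},{"x":-0.25,"y":0,"z":0,"ax":0,"ay":0,"az":0,"hand":15},{"x":-0.3,"y":0,"z":0,"ax":0,"ay":0,"az":0,"hand":15},{"x":-0.35,"y":0,"z":0,"ax":0,"ay":0,"az":0,"hand":15},{"x":-0.4,"y":0,"z":0,"ax":0,"ay":0,"az":0,"hand":15}])

```text
clock: 19.85
eef_pos: [464.7, -33.4, 49.4]
tcp_rot: [-3.141, 0.002, 0.322]
contact_force: [0.6, 0.2, -0.4]
opening: 0.272
grasp_force: 29.9
```

```bash
python3 - <<'E'
from h import *
c=np.radians(18.5);u=np.array([np.cos(c),np.sin(c)]);C=np.array([605.8,13])
go([*(C-205*u),49.5],18.48)
E
```

```text
t 19.85 pos [464.65 -33.37  49.41] rot [-1.7995e+02  9.0000e-02  1.8470e+01] F [ 0.57  0.21 -0.36] open 0.272
shift [-1.129  0.017 -0.   ] turn [-0.008  0.015 -0.001]
```

drive_tool(plan=[{"x":-0.1,"y":0,"z":0,"ax":0,"ay":0,"az":0,"hand":15},{"x":-0.25,"y":0,"z":0,"ax":0,"ay":0,"az":0,"hand":15},{"x":-0.4,"y":0,"z":0,"ax":0,"ay":0,"az":0,"hand":15},{"x":-0.6,"y":0,"z":0,"ax":0,"ay":0,"az":0,"hand":15},{"x":-0.8,"y":0,"z":0,"ax":0,"ay":0,"az":0,"hand":15},{"x":-1.0,"y":0,"z":-0.05,"ax":0,"ay":0,"az":0,"hand":15},{"x":-1.2,"y":0,"z":-0.4,"ax":0,"ay":0,"az":0,"hand":15},{"x":-1.2,"y":0,"z":-1.0,"ax":0,"ay":0,"az":0,"hand":15}])

```text
clock: 20.65
eef_pos: [404.4, -52.4, 98.7]
tcp_rot: [-3.138, 0.006, 0.322]
contact_force: [0.9, -0.4, -1.7]
opening: 0.278
grasp_force: 29.8
```

```bash
python3 - <<'E'
from h import *
go([480,-284,110],-6)
E
```

```text
t 20.65 pos [404.43 -52.44  98.66] rot [-179.82    0.37   18.45] F [ 0.88 -0.38 -1.72] open 0.278
shift [-0.033  4.871 -0.242] turn [-0.017  0.067  4.075]
```

drive_tool(plan=[{"x":-0.03,"y":0.5,"z":-0.24,"ax":0,"ay":0.03,"az":0.5,"hand":15},{"x":-0.03,"y":1.2,"z":-0.24,"ax":0,"ay":0.05,"az":1.1,"hand":15},{"x":-0.03,"y":1.9,"z":-0.24,"ax":0,"ay":0.05,"az":1.7,"hand":15},{"x":-0.03,"y":2.6,"z":-0.24,"ax":0,"ay":0.05,"az":2.3,"hand":15},{"x":-0.03,"y":3.3,"z":-0.24,"ax":0,"ay":0.05,"az":2.9,"hand":15},{"x":-0.03,"y":4.0,"z":-0.24,"ax":0,"ay":0.05,"az":3.5,"hand":15},{"x":-0.03,"y":4.6,"z":-0.24,"ax":0,"ay":0.05,"az":4.05,"hand":15},{"x":-0.03,"y":4.87,"z":-0.1,"ax":0,"ay":0.05,"az":4.05,"hand":15}])

```text
clock: 21.45
eef_pos: [484.7, -286.5, 105.1]
tcp_rot: [3.141, -0.006, -0.104]
contact_force: [0.4, -0.0, -1.1]
opening: 0.274
grasp_force: 30.0
```

drive_tool(plan=[{"x":0,"y":0,"z":0.4,"ax":0,"ay":0,"az":0,"hand":15},{"x":0,"y":0,"z":0.9,"ax":0,"ay":0,"az":0,"hand":15},{"x":0,"y":0,"z":1.3,"ax":0,"ay":0,"az":0,"hand":15},{"x":0,"y":0,"z":1.5,"ax":0,"ay":0,"az":0,"hand":15},{"x":0,"y":0,"z":1.5,"ax":0,"ay":0,"az":0,"hand":15},{"x":0,"y":0,"z":1.5,"ax":0,"ay":0,"az":0,"hand":15},{"x":0,"y":0,"z":1.5,"ax":0,"ay":0,"az":0,"hand":15}])

```text
clock: 22.15
eef_pos: [484.8, -284.0, 30.4]
tcp_rot: [-3.141, -0.005, -0.101]
contact_force: [0.5, -0.1, -2.4]
opening: 0.271
grasp_force: 30.0
```

```bash
python3 - <<'E'
from h import *
go([480,-284,10],-6)
E
```

```text
t 22.15 pos [ 484.77 -283.96   30.39] rot [-179.97   -0.29   -5.8 ] F [ 0.46 -0.12 -2.38] open 0.271
shift [-0.097  0.011  0.407] turn [-0.006 -0.047  0.033]
```

drive_tool(plan=[{"x":0,"y":0,"z":0.12,"ax":0,"ay":-0.045,"az":0,"hand":15},{"x":0,"y":0,"z":0.24,"ax":0,"ay":-0.045,"az":0,"hand":15},{"x":0,"y":0,"z":0.34,"ax":0,"ay":-0.045,"az":0,"hand":15},{"x":0,"y":0,"z":0.38,"ax":0,"ay":-0.045,"az":0,"hand":15},{"x":0,"y":0,"z":0.38,"ax":0,"ay":-0.045,"az":0,"hand":15},{"x":0,"y":0,"z":0.38,"ax":0,"ay":-0.045,"az":0,"hand":15}])

```text
clock: 22.75
eef_pos: [484.2, -283.7, 10.3]
tcp_rot: [-3.14, 0.001, -0.102]
contact_force: [-1.3, 0.0, -1.5]
opening: 0.272
grasp_force: 30.0
```

drive_tool(plan=[{"x":0,"y":0,"z":0.01,"ax":0,"ay":0,"az":0,"hand":15},{"x":0,"y":0,"z":0.02,"ax":0,"ay":0,"az":0,"hand":15},{"x":0,"y":0,"z":0.02,"ax":0,"ay":0,"az":0,"hand":15}])

```text
clock: 23.05
eef_pos: [484.3, -283.7, 9.5]
tcp_rot: [-3.14, 0.001, -0.102]
contact_force: [0.0, -0.1, -3.0]
opening: 0.274
grasp_force: 30.0
```

drive_tool(plan=[{"x":0,"y":0,"z":0.01,"ax":0,"ay":0,"az":0,"hand":15},{"x":0,"y":0,"z":0.015,"ax":0,"ay":0,"az":0,"hand":15},{"x":0,"y":0,"z":0.015,"ax":0,"ay":0,"az":0,"hand":15}])

```text
clock: 23.35
eef_pos: [484.3, -283.7, 9.4]
tcp_rot: [-3.14, 0.001, -0.102]
contact_force: [-2.5, 1.5, 8.5]
opening: 0.272
grasp_force: 31.4
```

drive_tool(plan=[{"x":0,"y":0,"z":-0.01,"ax":0,"ay":0,"az":0,"hand":15},{"x":0,"y":0,"z":-0.01,"ax":0,"ay":0,"az":0,"hand":30},{"x":0,"y":0,"z":-0.01,"ax":0,"ay":0,"az":0,"hand":50},{"x":0,"y":0,"z":-0.01,"ax":0,"ay":0,"az":0,"hand":50},{"x":0,"y":0,"z":-0.4,"ax":0,"ay":0,"az":0,"hand":50},{"x":0,"y":0,"z":-1.2,"ax":0,"ay":0,"az":0,"hand":50},{"x":0,"y":0,"z":-2.1,"ax":0,"ay":0,"az":0,"hand":50},{"x":0,"y":0,"z":-3.0,"ax":0,"ay":0,"az":0,"hand":50}])

```text
clock: 24.15
eef_pos: [484.0, -283.6, 159.9]
tcp_rot: [-3.14, 0.002, -0.102]
contact_force: [0.6, -0.7, -0.5]
opening: 0.587
grasp_force: 0.0
```

drive_tool(plan=[{"x":-0.5,"y":0.5,"z":-0.5,"ax":0,"ay":0,"az":0,"hand":50},{"x":-1,"y":1,"z":-1,"ax":0,"ay":0,"az":0,"hand":50},{"x":-1,"y":1,"z":-1,"ax":0,"ay":0,"az":0,"hand":50},{"x":-1,"y":1,"z":-1,"ax":0,"ay":0,"az":0,"hand":50}])

```text
clock: 24.55
eef_pos: [429.5, -329.1, 209.2]
tcp_rot: [-3.141, -0.0, -0.103]
contact_force: [-0.7, 0.1, -0.1]
opening: 0.582
grasp_force: 0.0
```

```bash
python3 -c "
from h import *
go([480,-284,200],-6);grab('scene','end')"
```

```text
t 24.55 pos [ 429.49 -329.11  209.15] rot [-1.7996e+02 -1.0000e-02 -5.9200e+00] F [-0.72  0.12 -0.13] open 0.582
shift [ 0.912 -1.001  0.184] turn [-0.007 -0.002  0.013]
```

View pics/end.png

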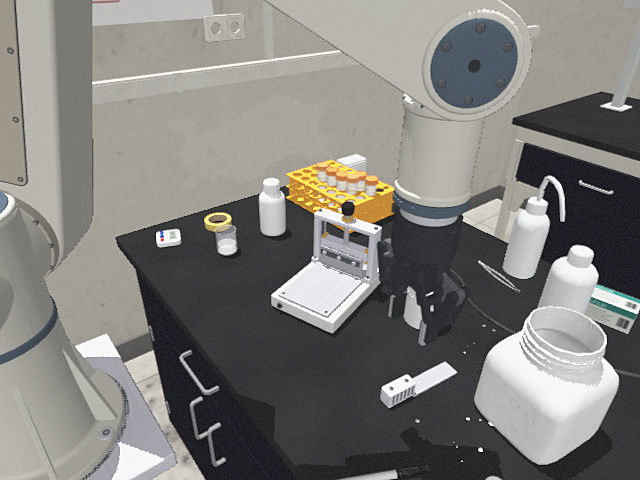

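The gauge lies flat on the bench at about (418,383), clear of the coater. The bed is empty, the knob is lowered at about (348,208), the robot touches nothing, and the surroundings look undisturbed. I'm handing in.

```bash
python3 -c "
from rig import r
print(r.sign_off())"
```

```text
the job is handed in; nothing more can be done
None
```

Job handed in at about 25 s: the knife was set on the gauge with about 5 N (inferred from about 8 N peak measured on the knob), and the gauge was drawn out against about 3 to 3.5 N of drag and laid flat on the bench clear of the coater; no verdict was returned.

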